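# Set a piston to the height of a box column and hold it

## Robot

A 7-joint arm with a two-finger parallel gripper is mounted at the origin on a cart in front of the work surface, level with it; the furniture and walls round the work are solid. World frame = base frame: x ahead of the robot, y to its left, z up, the work surface at z = 0. Lengths are in m, angles in rad, forces in N, time in s.
With the tool pointing down it reaches from about 0.4 to 0.85 m from the base axis. Payload 4.5 kg.
Tool frame: the origin (TCP) lies at the very end of the fingers, on their centre line; the grasp point (between the pads) lies 19 mm behind it; z points along the fingers, y is the line along which they close (so a half turn about z gives the same grasp; the last joint's range is limited). The gripper opens to 88 mm and grips with 3 to 60 N. Pads are 18 mm wide; open, the fingers measure 123 mm over their backs; the gripper's body (75 mm by 187 mm) begins 45 mm behind the grasp point.
Start: joints at [-1.269, 0.689, -0.195, 1.565, 0.157, 0.902, -0.215], TCP at [0.165, 0.603, 0.239] pointing down, gripper open.
Joint ranges: [-3.01, 3.01], [-0.46, 2.08], [-1.47, 1.51], [0.13, 2.56], [-1, 4.14], [0.04, 2.09], [-2.66, 2.66]. Speed limits (rad/s): [2.57, 2.57, 3.14, 3.14, 3.14, 3.14, 3.14].

## Interface

Orientations are given as a unit quaternion [x, y, z, w].
In Python, from plant import r, optics gives the robot as it stands.
- The arm moves only by the tool servo_tool, never from a script. Its arguments are lists of equal length, an entry for each row: "translation": the shift along the tool's x, y, z in m, a list of three; "turn": the turn, a rotation vector about the tool's x, y, z in rad, a list of three. In form: {"translation": [[dx, dy, dz], ...], "turn": [[rx, ry, rz], ...]}. A call has 1 to 10 rows; each row shifts and turns the commanded pose from where the row before left it, along the tool's axes as they then stand; what a row does not reach is not made up. A row lasts 1/8 s, in which the tool goes at most 62.5 mm and 10.7 degrees, less where a joint would pass 70% of its speed; a pose out of reach is approached as far as the arm can. A call is refused whole if a number of a shift passes 0.0625 or a number of a turn 0.188, either way. A call with a gripper value outside its range is refused whole. "grip" is the opening, from 0 (shut) to 1 (fully open), set as the call begins (left out, the last holds). The fingers move at their own pace and stop on an object; "grip_force" is the grip in N (left out, the last holds). Time passes only in rows, so rows that do not move let the fingers close. It gives the time, the measured TCP pose, the force, the opening and the grip force at its end, in the units of the state.
- r.get_state(): the state, without advancing time (a new reading comes with each control period).
- optics.snapshot(name): name is "scene" or "top"; returns a dict with "img" (420x560x3 uint8, red, green, blue), "z_map" (420x560 float32, m along the optical axis (not along the pixel's ray), 0 where there is no reading), "mtx" (3x3 intrinsics, pixels), "k1" (the pictures are not rectified: a ray, as slopes to the right and down, at radius r is drawn at 1 + k1 r^2 times it, then the intrinsics apply), "R" (3x3) and "t" (3): a world point X has camera coordinates R X + t. Camera axes: x right, y down, z forward; pixel columns grow to the right and rows downward; lengths in m; the calibration is good to about 2 mm. A picture is of the moment at which its call begins.
- r.finish_job(): hands the job in; it is judged then, once.
The state is a dict: "clock": time; "q": joint angles; "qd": joint speeds; "joint_torque": joint torques, N m; "tool_pos": TCP position; "eef_rot": TCP orientation; "contact_force": force on the tool from outside, world axes, zero at the start; "moment": the same for the moment, N m; "opening": opening from 0.0 (shut) to 1.0 (fully open); "finger_force": force on a finger pad.
Only numpy, scipy, OpenCV 4.12 (cv2) and the standard library are available. Lean on these libraries where they do the work, as an engineer would, in place of code of your own. Each camera call takes 0.05 s, during which the arm holds its last target. There are 200 camera calls.

## Task

Use the three slide boxes as a height gauge: stack the two outlying boxes, one after the other, squarely onto the box that stands beside the piston cylinder, so that all three make one straight column. Then grip the piston by its black knob and draw it straight up, only partway out of its bore and without lifting the cylinder off the bench, until the underside of the knob is level with the top of the column. Finish while still gripping the knob and holding the piston there; leave the mug, the reagent bottle and the spirit lamp alone.

Things in the scene. Friction and masses are not known exactly. Their poses are not given: they have to be found in the camera images.
- cylinder: piston cylinder, a loose 0.9 kg fixture standing on the worktop: grey base plate 110 (own x) x 90 (own y) x 8 mm with an aluminium block 50 x 50 mm on its middle, top of the block 66 mm above the worktop; an upright blind bore 19.5 mm in diameter, 56 mm deep, goes down the middle of the block. Origin at the centre of its underside, z up.
- bore_mouth (a point): centre of the bore's mouth, on the bore axis at the top face of the aluminium block (66 mm above the worktop)
- piston: loose steel piston rod, 18 mm in diameter, 76 mm long, 0.15 kg, under a black cylindrical knob 28 mm in diameter, 30 mm tall (grip it from above). Origin at the centre of the rod's foot, z up the rod. At the start upright in the bore, foot 10 mm, knob underside 86 mm, knob top 116 mm above the worktop; it falls back if let go, and leaves the bore if raised 56 mm.
- knob_underside (a point): centre of the underside of the black knob, on the rod's axis, 76 mm above the rod's foot; level with the column's top means 120 mm above the worktop, 34 mm above its start
- box_base: closed slide box, grey with a white lift-off lid, 84 (own x) x 52 (own y) x 40 (own z) mm, 0.12 kg; flat top, bottom and sides; all three boxes are alike. Origin at the centre of its underside. This one stands on the worktop beside the cylinder (centre 140 to 160 mm from the bore, on the robot's right of it) and is the foot of the column.
- box_left: closed slide box, grey with a white lift-off lid, 84 (own x) x 52 (own y) x 40 (own z) mm, 0.12 kg; flat top, bottom and sides; all three boxes are alike. Origin at the centre of its underside. At the start it lies upright on the worktop well to the left of the cylinder.
- box_right: closed slide box, grey with a white lift-off lid, 84 (own x) x 52 (own y) x 40 (own z) mm, 0.12 kg; flat top, bottom and sides; all three boxes are alike. Origin at the centre of its underside. At the start it lies upright on the worktop well to the right of the cylinder.
- reagent_bottle: clear bottle with blue contents, 51 mm in diameter, 104 mm tall, beyond the work; bystander. Origin at the centre of its underside.
- spirit_lamp: round clear glass lamp with a brass top, 72 mm in diameter, 70 mm tall, beyond the work; bystander. Origin at the centre of its underside.
- mug: cream mug with a handle, 78 x 108 x 85 mm, on the robot's side of the work; bystander. Origin at the centre of its underside.

How it is judged:
On the way, in this order (a step that is already met when the one before it is completed fails the run):
1. one outlying box stands squarely on the base box, let go (((horizontal distance between box_left and box_base below 0.01 m and angle between the x axis of box_left and the x axis of box_base, either way round below 0.12 rad and z of box_left in the frame of box_base between 0.036 and 0.044 m and angle between box_left's own z axis and vertical below 0.05 rad) or (horizontal distance between box_right and box_base below 0.01 m and angle between the x axis of box_right and the x axis of box_base, either way round below 0.12 rad and z of box_right in the frame of box_base between 0.036 and 0.044 m and angle between box_right's own z axis and vertical below 0.05 rad)) and contact force between the fingers and box_base below 0.3 N and contact force between the fingers and box_left below 0.3 N and contact force between the fingers and box_right below 0.3 N and linear speed of each of box_base, box_left, box_right below 0.02 m/s and angle between box_base's own z axis and vertical below 0.05 rad and height (world z) of box_base below 0.004 m), for 0.2 s.
2. all three boxes make one straight column, let go (((horizontal distance between box_left and box_base below 0.01 m and angle between the x axis of box_left and the x axis of box_base, either way round below 0.12 rad and z of box_left in the frame of box_base between 0.036 and 0.044 m and angle between each of box_left, box_right's own z axis and vertical below 0.05 rad and horizontal distance between box_right and box_left below 0.01 m and angle between the x axis of box_right and the x axis of box_left, either way round below 0.12 rad and z of box_right in the frame of box_left between 0.036 and 0.044 m) or (horizontal distance between box_right and box_base below 0.01 m and angle between the x axis of box_right and the x axis of box_base, either way round below 0.12 rad and z of box_right in the frame of box_base between 0.036 and 0.044 m and angle between each of box_right, box_left's own z axis and vertical below 0.05 rad and horizontal distance between box_left and box_right below 0.01 m and angle between the x axis of box_left and the x axis of box_right, either way round below 0.12 rad and z of box_left in the frame of box_right between 0.036 and 0.044 m)) and contact force between the fingers and box_base below 0.3 N and contact force between the fingers and box_left below 0.3 N and contact force between the fingers and box_right below 0.3 N and linear speed of each of box_base, box_left, box_right below 0.02 m/s and angle between box_base's own z axis and vertical below 0.05 rad and height (world z) of box_base below 0.004 m), for 0.2 s.
3. the piston is drawn up to the column's height, gripped (height (world z) of knob_underside between 0.113 and 0.127 m and contact force between the fingers and piston above 1 N and angle between piston's own z axis and vertical below 0.1 rad and horizontal distance between piston and bore_mouth below 0.008 m and z of piston in the frame of bore_mouth below -0.008 m), for 0.3 s.
At the end, for the whole second after the job is handed in: Boxes in one column at rest, untouched, each within 10 mm and 0.12 rad of the one below; fingers grip the piston, still, knob underside 113 to 127 mm above the worktop, upright within 0.1 rad, foot at least 8 mm inside the bore, touching no box; cylinder flat on the worktop (all of step 2 and all of step 3 and linear speed of piston below 0.01 m/s and height (world z) of cylinder below 0.004 m and angle between cylinder's own z axis and vertical below 0.04 rad and contact force between piston and box_base below 0.1 N and contact force between piston and box_left below 0.1 N and contact force between piston and box_right below 0.1 N); the arm keeps its last pose, push and grip.
It fails at once if the piston is pulled right out of the bore (z of piston in the frame of bore_mouth above 0 m).
It fails at once if the cylinder is lifted or tipped over (height (world z) of cylinder above 0.01 m or angle between cylinder's own z axis and vertical above 0.2 rad).
It fails at once if the bottle is disturbed (moved over 20 mm or tipped) (distance of reagent_bottle from where it was at the start of the episode above 0.02 m or angle between reagent_bottle's own z axis and vertical above 0.3 rad).
It fails at once if the lamp is disturbed (moved over 20 mm or tipped) (distance of spirit_lamp from where it was at the start of the episode above 0.02 m or angle between spirit_lamp's own z axis and vertical above 0.3 rad).
It fails at once if the mug is disturbed (moved over 20 mm or tipped) (distance of mug from where it was at the start of the episode above 0.02 m or angle between mug's own z axis and vertical above 0.3 rad).
It also fails if it takes over 72 s, if anything falls off the work surface, if the arm or the gripper's body presses on something with over 40 N, if the wrist force passes 120 N, or if a joint passes its speed limit or range.

## Working session

There is one attempt and no reset: what is moved stays moved. The work goes in short steps, Python scripts to look and compute and a tool call to move; the robot and the scene stay as the last step left them, time stands still between calls to the robot, and variables do not carry over. Pictures are saved under pics/ and viewed, at most 10 in all, crops included, and the job is handed in when it is done.

Besides the shell and the picture viewer there is one more tool, called in YAML: its name, and indented under it one key for each argument. servo_tool: Moves the arm, as the interface text tells. Its arguments: {"type":"object","properties":{"translation":{"type":"array"},"turn":{"type":"array"},"grip":{"type":"number"},"grip_force":{"type":"number"}},"required":["translation","turn"]}

```bash
mkdir -p pics; python3 - <<'E'
from plant import r, optics
import cv2, numpy as np, pickle
for n in ("scene","top"):
    s=optics.snapshot(n); pickle.dump(s,open(n+".pkl","wb"))
    cv2.imwrite(f"pics/{n}0.png",s["img"][:,:,::-1]); print(n,s["mtx"].tolist(),s["k1"],s["R"].round(3).tolist(),s["t"].round(3).tolist())
print(r.get_state())
E
```

```text
scene [[382.61365976915823, 0.0, 281.55381251662413], [0.0, 382.61365976915823, 207.6095403665142], [0.0, 0.0, 1.0]] -0.10488073080879834 [[0.771, -0.636, 0.017], [-0.446, -0.559, -0.699], [0.455, 0.531, -0.715]] [-0.437, 0.305, 0.783]
top [[454.4447460298813, 0.0, 277.40385843212164], [0.0, 454.4447460298813, 209.8597789574859], [0.0, 0.0, 1.0]] -0.11844240155714082 [[0.018, -1.0, -0.017], [-0.999, -0.017, -0.046], [0.046, 0.018, -0.999]] [-0.013, 0.561, 1.075]
{'clock': 0.1, 'q': array([-1.26918397,  0.68992958, -0.19451021,  1.56622335,  0.15730201,
        0.90253484, -0.21505358]), 'qd': array([ 0.00065321, -0.00263852, -0.00031388, -0.00261421, -0.00019032,
        0.00132568,  0.00031075]), 'joint_torque': array([-4.14838243e-03, -5.28496027e+01, -1.27164379e+00, -1.53837401e+01,
       -5.25308470e-02,  1.99674789e-03,  4.61638604e-05]), 'tool_pos': array([0.16528668, 0.6021519 , 0.23797605]), 'eef_rot': array([ 1.33449665e-01,  9.91055226e-01, -8.50883138e-04, -4.73143268e-05]), 'contact_force': array([-0.17235398, -0.32308645,  0.28341355]), 'moment': array([-0.02930415,  0.02491349, -0.01896023]), 'finger_force': 0.0, 'opening': 0.9971544143978546}
```

View pics/top0.png

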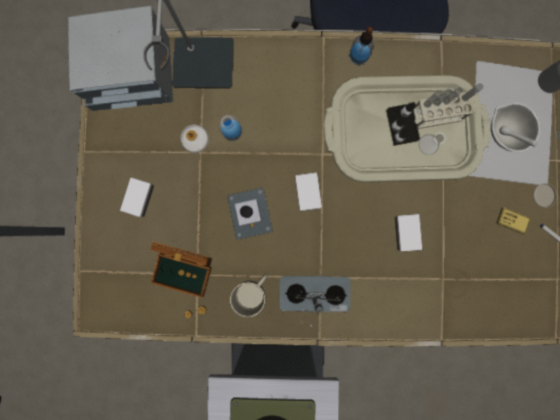

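View pics/scene0.png

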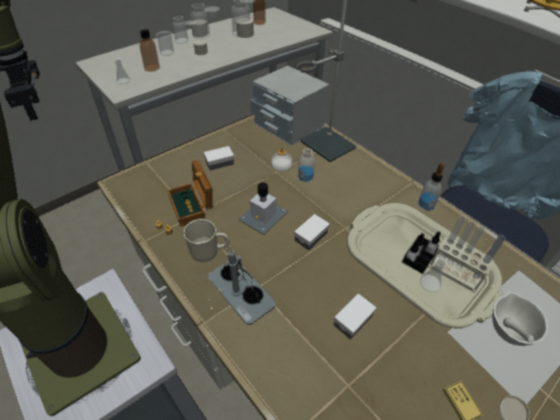

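The top view shows box_left at pixel (136,197), box_base at (308,191), box_right at (409,233), and the knob at (246,211). The mug is at (249,297), the bottle at (230,127) and the lamp at (194,138). The scene view agrees, and the arm is off to the side.

```bash
cat > h.py <<'E'
import cv2, numpy as np
from plant import r, optics
def ray(s,uv,z):
    """pixels -> world points on plane z"""
    d=np.array([s["k1"],0,0,0,0.])
    x=(np.atleast_2d(uv).astype(float)-s["mtx"][:2,2])/s["mtx"][0,0]; u=x.copy()
    for _ in range(20): u=x/(1+s["k1"]*(u**2).sum(1,keepdims=True))
    dirs=np.c_[u,np.ones(len(u))]@s["R"]; c=-s["R"].T@s["t"]
    return c+dirs*((z-c[2])/dirs[:,2])[:,None]
def proj(s,X):
    p=np.atleast_2d(X)@s["R"].T+s["t"]; u=p[:,:2]/p[:,2:]
    return u*(1+s["k1"]*(u**2).sum(1,keepdims=True))*s["mtx"][0,0]+s["mtx"][:2,2]
def lid(s,uv,z,half=32,thr=150):
    """white lid near pixel uv, top at z -> centre, long-axis angle, size"""
    im=s["img"].astype(int); m=((im.min(2)>thr)&(im.max(2)-im.min(2)<40)).astype(np.uint8)
    w=np.zeros_like(m); u,v=map(int,uv); w[max(0,v-half):v+half,max(0,u-half):u+half]=1
    cs,_=cv2.findContours(m*w,cv2.RETR_EXTERNAL,cv2.CHAIN_APPROX_NONE)
    c=max(cs,key=cv2.contourArea)
    P=ray(s,c[:,0,:],z)[:,:2]
    (cx,cy),(a,b),t=cv2.minAreaRect((P*1000).astype(np.float32))
    if a<b: t+=90; a,b=b,a
    M=cv2.moments((P*1000).astype(np.float32)[:,None])
    return np.round([cx,cy,M["m10"]/M["m00"],M["m01"]/M["m00"],(t+90)%180-90,a,b],1)
E
python3 - <<'E'
from h import *
import pickle
S={n:pickle.load(open(n+".pkl","rb")) for n in("scene","top")}
for n,P in (("top",dict(left=(136,197),base=(308,191),right=(409,233))),("scene",dict(left=(219,155),base=(312,229),right=(355,313)))):
    for k,uv in P.items():
        print(n,k,[lid(S[n],uv,.04,thr=t).tolist() for t in (110,140,170)])
for n,uv,h in (("top",(246,211),18),("scene",(263,190),14)):
    s=S[n];im=s["img"]; u,v=uv; w=im[v-h:v+h,u-h:u+h].max(2)
    m=(w<45).astype(np.uint8); k,l,st,c=cv2.connectedComponentsWithStats(m)
    for i in range(1,k):
        if st[i,4]>40:
            q=c[i]+[u-h,v-h]; print(n,"knob",q,st[i],ray(s,q,.116 if n=="top" else .101))
s=S["top"]
for nm,uv,z in(("mug",(249,298),.085),("bottle",(230,127),.08),("lamp",(194,138),.05)):print(nm,ray(s,uv,z))
print(proj(s,[[.5,.2,0],[.5,-.2,0],[.7,0,0]]))
a=s["z_map"];print([a[v,u] for u,v in((136,197),(308,191),(409,233),(246,211),(165,268),(315,295),(205,65),(120,60))])
E
```

```text
top left [[585.0, 336.3, 585.0, 336.3, -16.1, 85.6, 53.7], [585.1, 336.3, 585.0, 336.4, -16.2, 82.6, 50.9], [585.2, 336.6, 585.1, 336.5, -16.2, 79.7, 48.3]]
top base [[604.5, -74.8, 604.3, -74.7, 8.6, 85.3, 52.8], [605.0, -74.8, 604.9, -74.9, 8.8, 82.8, 50.6], [604.3, -74.5, 604.3, -74.5, 8.8, 80.0, 48.1]]
top right [[512.3, -314.7, 512.4, -314.6, 5.0, 84.6, 53.0], [512.2, -314.4, 512.2, -314.5, 5.3, 83.1, 50.1], [511.9, -314.7, 512.0, -314.6, 5.4, 79.8, 48.2]]
scene left [[584.8, 334.6, 584.9, 334.3, -16.0, 87.4, 59.5], [584.6, 334.6, 584.5, 334.6, -16.4, 83.9, 55.1], [585.0, 334.8, 584.7, 334.6, -15.9, 80.0, 48.0]]
scene base [[604.8, -76.8, 604.6, -77.0, 8.8, 86.8, 55.0], [604.9, -76.7, 604.7, -76.7, 8.6, 83.7, 51.6], [604.7, -76.7, 604.6, -76.6, 8.6, 81.1, 49.5]]
scene right [[512.2, -317.0, 512.2, -316.8, 5.5, 86.4, 53.6], [512.2, -317.4, 512.1, -316.9, 5.4, 83.7, 51.1], [512.3, -317.5, 512.1, -317.1, 5.4, 81.2, 48.2]]
top knob [245.88636364 211.32954545] [13 14 11 10 88] [[0.55161371 0.06314002 0.116     ]]
scene knob [262.38793103 189.44827586] [  9   7  10  15 116] [[0.55234899 0.06294557 0.101     ]]
mug [[0.35965325 0.05512229 0.085     ]]
bottle [[0.74505257 0.10702203 0.08      ]]
lamp [[0.72496714 0.19537712 0.05      ]]
[[193.58971056 233.56996922]
 [358.31524089 236.57005634]
 [277.15368073 153.1053876 ]]
[np.float32(1.066391), np.float32(1.0636343), np.float32(1.0546932), np.float32(0.9858291), np.float32(1.0918983), np.float32(1.035056), np.float32(1.1081214), np.float32(0.9533453)]
```

```bash
cat >> h.py <<'E'
from scipy.spatial.transform import Rotation as Ro
def to(p,yaw,st=None):
    """total tool-frame shift (mm) and turn (rad, tool z, tilt fix x,y) to reach p with closing axis y at 90+yaw deg"""
    st=st or r.get_state(); A=Ro.from_quat(st["eef_rot"])
    B=Ro.from_euler("z",yaw+180,degrees=True)*Ro.from_euler("x",180,degrees=True)
    t=(A.inv()*B).as_rotvec()
    print("shift mm",(A.inv().apply(np.array(p)-st["tool_pos"])*1000).round(1),"turn",t.round(4),"pos",st["tool_pos"].round(4),"t",round(st["clock"],2),"open",round(st["opening"],3),"F",np.round(st["contact_force"],1),"ff",round(float(st["finger_force"]),1))
E
python3 -c "
from h import *
to([.585,.3355,.238],-16.1)"
```

```text
shift mm [-4.753e+02 -1.461e+02  3.000e-01] turn [-0.0017  0.0001  0.0133] pos [0.1653 0.6022 0.238 ] t 0.1 open 0.997 F [-0.2 -0.3  0.3] ff 0.0
```

servo_tool:
  translation:
    - [-0.0475,-0.0145,0]
    - [-0.0475,-0.0145,0]
    - [-0.0475,-0.0145,0]
    - [-0.0475,-0.0145,0]
    - [-0.0475,-0.0145,0]
    - [-0.0475,-0.0145,0]
    - [-0.0475,-0.0145,0]
    - [-0.0475,-0.0145,0]
    - [-0.0475,-0.0145,0]
    - [-0.0475,-0.0145,0]
  turn:
    - [0,0,0]
    - [0,0,0]
    - [0,0,0]
    - [0,0,0]
    - [0,0,0]
    - [0,0,0]
    - [0,0,0]
    - [0,0,0]
    - [0,0,0]
    - [0,0,0]
  grip: 1

```text
clock: 1.35
tool_pos: [0.5861, 0.3361, 0.2382]
eef_rot: [0.133, 0.991, -0.0, -0.0]
contact_force: [0.6, 0.8, 0.4]
opening: 0.996
finger_force: 0.0
```

```bash
python3 -c "
from h import *
to([.585,.3355,.012],-16.1)"
```

```text
shift mm [  0.7  -0.7 226.2] turn [-0.0005 -0.0008  0.0133] pos [0.5861 0.3361 0.2382] t 1.35 open 0.996 F [0.6 0.8 0.4] ff 0.0
```

servo_tool:
  translation:
    - [0.0005,-0.0005,0.03]
    - [0,0,0.03]
    - [0,0,0.03]
    - [0,0,0.03]
    - [0,0,0.03]
    - [0,0,0.03]
    - [0,0,0.02]
    - [0,0,0.015]
    - [0,0,0.01]
    - [0,0,0]
  turn:
    - [0,0,0.013]
    - [0,0,0]
    - [0,0,0]
    - [0,0,0]
    - [0,0,0]
    - [0,0,0]
    - [0,0,0]
    - [0,0,0]
    - [0,0,0]
    - [0,0,0]

```text
clock: 2.6
tool_pos: [0.5843, 0.3368, 0.0134]
eef_rot: [0.14, 0.99, -0.0, -0.0]
contact_force: [0.1, -0.4, 0.2]
opening: 1.0
finger_force: 0.0
```

```bash
python3 -c "
from h import *
to([.585,.3355,.012],-16.1)"
```

```text
shift mm [-1.  -1.1  1.4] turn [-0.0004 -0.0004  0.0003] pos [0.5843 0.3368 0.0134] t 2.6 open 1.0 F [ 0.1 -0.4  0.2] ff 0.0
```

servo_tool:
  translation:
    - [-0.001,-0.001,0.001]
    - [0,0,0]
    - [0,0,0]
    - [0,0,0]
    - [0,0,0]
    - [0,0,0]
    - [0,0,0]
    - [0,0,0]
  turn:
    - [0,0,0]
    - [0,0,0]
    - [0,0,0]
    - [0,0,0]
    - [0,0,0]
    - [0,0,0]
    - [0,0,0]
    - [0,0,0]
  grip: 0
  grip_force: 15

```text
clock: 3.6
tool_pos: [0.5853, 0.3359, 0.013]
eef_rot: [0.14, 0.99, 0.0, 0.0]
contact_force: [-0.7, 0.8, 3.4]
opening: 0.588
finger_force: 15.0
```

```bash
python3 -c "
from h import *
to([.6047,-.0757,.24],8.7)"
```

```text
shift mm [-132.7 -390.  -227.2] turn [ 5.000e-04  4.000e-04 -4.326e-01] pos [0.5853 0.3359 0.013 ] t 3.6 open 0.588 F [-0.7  0.8  3.4] ff 15.0
```

servo_tool:
  translation:
    - [0,0,-0.01]
    - [0,0,-0.03]
    - [0,0,-0.04]
    - [0,0,-0.04]
    - [0,0,-0.04]
    - [0,0,-0.04]
    - [0,0,-0.027]
    - [0,0,0]
  turn:
    - [0,0,0]
    - [0,0,0]
    - [0,0,0]
    - [0,0,0]
    - [0,0,0]
    - [0,0,0]
    - [0,0,0]
    - [0,0,0]

```text
clock: 4.6
tool_pos: [0.5861, 0.3362, 0.242]
eef_rot: [0.14, 0.99, 0.001, 0.002]
contact_force: [1.3, 0.2, -0.8]
opening: 0.587
finger_force: 15.0
```

servo_tool:
  translation:
    - [-0.013,-0.039,0]
    - [-0.013,-0.039,0]
    - [-0.013,-0.039,0]
    - [-0.013,-0.039,0]
    - [-0.013,-0.039,0]
    - [-0.013,-0.039,0]
    - [-0.013,-0.039,0]
    - [-0.013,-0.039,0]
    - [-0.013,-0.039,0]
    - [-0.013,-0.039,0]
  turn:
    - [0,0,0]
    - [0,0,0]
    - [0,0,0]
    - [0,0,0]
    - [0,0,0]
    - [0,0,0]
    - [0,0,0]
    - [0,0,0]
    - [0,0,0]
    - [0,0,0]

```text
clock: 5.85
tool_pos: [0.6006, -0.0765, 0.2377]
eef_rot: [0.14, 0.99, -0.0, -0.002]
contact_force: [0.4, 0.2, -1.3]
opening: 0.59
finger_force: 15.0
```

servo_tool:
  translation:
    - [0,0,0]
    - [0,0,0]
    - [0,0,0]
    - [0,0,0]
    - [0,0,0]
  turn:
    - [0,0,-0.11]
    - [0,0,-0.11]
    - [0,0,-0.11]
    - [0,0,-0.103]
    - [0,0,0]

```text
clock: 6.48
tool_pos: [0.6008, -0.0753, 0.2379]
eef_rot: [-0.075, 0.997, 0.0, -0.002]
contact_force: [0.3, -0.5, -1.5]
opening: 0.589
finger_force: 15.0
```

```bash
python3 - <<'E'
from h import *
to([.6047,-.0757,.055],8.7)
s=optics.snapshot("scene");cv2.imwrite("pics/scene1.png",cv2.resize(s["img"][90:370,130:430,::-1],None,fx=2,fy=2))
E
```

```text
shift mm [ -4.4  -1.2 182.9] turn [ 0.0011 -0.0032 -0.0007] pos [ 0.6008 -0.0753  0.2379] t 6.47 open 0.589 F [ 0.3 -0.5 -1.5] ff 15.0
```

View pics/scene1.png

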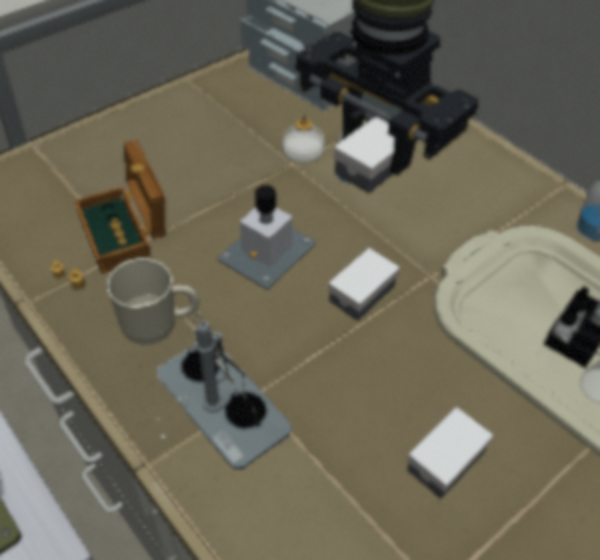

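The held box (crop pixel 368,150) is level in the fingers, well above the base box (crop pixel 364,282). Next I lower it.

servo_tool:
  translation:
    - [-0.0045,-0.001,0.02]
    - [0,0,0.03]
    - [0,0,0.03]
    - [0,0,0.03]
    - [0,0,0.025]
    - [0,0,0.02]
    - [0,0,0.013]
    - [0,0,0]
    - [0,0,0]
  turn:
    - [0.001,-0.003,0]
    - [0,0,0]
    - [0,0,0]
    - [0,0,0]
    - [0,0,0]
    - [0,0,0]
    - [0,0,0]
    - [0,0,0]
    - [0,0,0]

```text
clock: 7.65
tool_pos: [0.6076, -0.0754, 0.0723]
eef_rot: [-0.076, 0.997, -0.0, 0.002]
contact_force: [0.2, 0.6, -1.7]
opening: 0.587
finger_force: 15.0
```

```bash
python3 -c "
from h import *
to([.6047,-.0757,.0535],8.7)"
```

```text
shift mm [ 2.9  0.2 18.8] turn [-0.0011  0.0042 -0.    ] pos [ 0.6076 -0.0754  0.0723] t 7.65 open 0.587 F [ 0.2  0.6 -1.7] ff 15.0
```

servo_tool:
  translation:
    - [0.0015,0,0.008]
    - [0,0,0.006]
    - [0,0,0]
  turn:
    - [0,0.002,0]
    - [0,0,0]
    - [0,0,0]

```text
clock: 8.02
tool_pos: [0.6052, -0.0758, 0.0571]
eef_rot: [-0.076, 0.997, -0.0, 0.0]
contact_force: [-0.3, 0.4, -1.9]
opening: 0.588
finger_force: 15.0
```

```bash
python3 -c "
from h import *
to([.6047,-.0757,.0535],8.7)
optics.snapshot('top')
to([.6047,-.0757,.0535],8.7)"
```

```text
shift mm [0.4 0.1 3.6] turn [-0.0008 -0.      0.0003] pos [ 0.6052 -0.0758  0.0571] t 8.03 open 0.588 F [-0.3  0.4 -1.9] ff 15.0
shift mm [0.7 0.1 3.9] turn [-0.0008  0.0005  0.0003] pos [ 0.6054 -0.0757  0.0574] t 8.07 open 0.59 F [-0.6  0.4 -0.6] ff 15.0
```

Settled and aligned. Next I press down gently.

servo_tool:
  translation:
    - [0.0005,0,0.0025]
    - [0,0,0.0015]
    - [0,0,0.0005]
    - [0,0,0]
  turn:
    - [0,0,0]
    - [0,0,0]
    - [0,0,0]
    - [0,0,0]

```text
clock: 8.57
tool_pos: [0.6051, -0.0758, 0.0532]
eef_rot: [-0.076, 0.997, -0.0, 0.001]
contact_force: [-0.3, -0.3, -1.3]
opening: 0.588
finger_force: 15.0
```

servo_tool:
  translation:
    - [0,0,0.001]
    - [0,0,0]
  turn:
    - [0,0,0]
    - [0,0,0]

```text
clock: 8.82
tool_pos: [0.6052, -0.0758, 0.053]
eef_rot: [-0.076, 0.997, -0.001, 0.001]
contact_force: [-1.2, -0.4, 5.2]
opening: 0.589
finger_force: 15.0
```

servo_tool:
  translation:
    - [0,0,0]
    - [0,0,0]
    - [0,0,0]
    - [0,0,0]
    - [0,0,-0.01]
    - [0,0,-0.03]
    - [0,0,-0.04]
    - [0,0,-0.04]
    - [0,0,-0.04]
    - [0,0,-0.03]
  turn:
    - [0,0,0]
    - [0,0,0]
    - [0,0,0]
    - [0,0,0]
    - [0,0,0]
    - [0,0,0]
    - [0,0,0]
    - [0,0,0]
    - [0,0,0]
    - [0,0,0]
  grip: 1

```text
clock: 10.07
tool_pos: [0.6052, -0.0756, 0.2449]
eef_rot: [-0.076, 0.997, -0.001, 0.002]
contact_force: [-0.4, 0.5, 0.5]
opening: 0.998
finger_force: 0.0
```

```bash
python3 -c "
from h import *
to([.5122,-.3157,.24],5.4)"
```

```text
shift mm [ 128.4 -223.2    4.7] turn [-0.0012  0.0033  0.058 ] pos [ 0.6052 -0.0756  0.2449] t 10.07 open 0.998 F [-0.4  0.5  0.5] ff 0.0
```

servo_tool:
  translation:
    - [0.018,-0.032,0]
    - [0.018,-0.032,0]
    - [0.018,-0.032,0]
    - [0.018,-0.032,0]
    - [0.018,-0.032,0]
    - [0.018,-0.032,0]
    - [0.02,-0.031,0]
    - [0,0,0]
  turn:
    - [0,0,0]
    - [0,0,0]
    - [0,0,0]
    - [0,0,0]
    - [0,0,0]
    - [0,0,0]
    - [0,0,0]
    - [0,0,0.058]

```text
clock: 11.08
tool_pos: [0.5097, -0.3198, 0.2426]
eef_rot: [-0.043, 0.999, -0.002, -0.0]
contact_force: [-0.3, 0.6, 0.2]
opening: 0.997
finger_force: 0.0
```

```bash
python3 - <<'E'
from h import *
to([.5122,-.3157,.012],5.4)
for n,p in(("top",[.605,-.0757,.08]),("scene",[.605,-.0757,.08])):
    s=optics.snapshot(n); uv=proj(s,p)[0]; print(n,uv,[lid(s,uv,.08,half=24,thr=t).tolist() for t in (110,140,170)])
    cv2.imwrite("pics/%s2.png"%n,cv2.resize(s["img"][140:260,200:360,::-1],None,fx=4,fy=4))
to([.5122,-.3157,.012],5.4)
E
```

```text
shift mm [ -2.9   4.6 230.5] turn [-0.0032 -0.0005 -0.008 ] pos [ 0.5097 -0.3198  0.2426] t 11.07 open 0.997 F [-0.3  0.6  0.2] ff 0.0
top [309.37864965 189.38213669] [[604.1, -75.6, 604.0, -75.3, 9.0, 85.5, 55.1], [604.3, -75.0, 604.2, -75.6, 8.5, 83.4, 53.1], [604.1, -75.8, 603.9, -75.7, 8.4, 80.2, 49.7]]
scene [312.85084073 216.16180415] [[604.3, -78.1, 603.6, -78.2, 9.3, 89.6, 57.0], [604.3, -78.1, 603.9, -78.0, 8.5, 86.0, 54.1], [604.5, -77.9, 604.1, -77.8, 8.5, 83.0, 50.8]]
shift mm [-2.000e-01  6.000e-01  2.308e+02] turn [-0.0012  0.0014 -0.0016] pos [ 0.5117 -0.3161  0.2428] t 11.18 open 0.999 F [-0.6 -0.6 -0.9] ff 0.0
```

Box one sits within about 1 mm of the base by both cameras. Next I descend on box_right.

servo_tool:
  translation:
    - [0,0.0005,0.03]
    - [0,0,0.03]
    - [0,0,0.03]
    - [0,0,0.03]
    - [0,0,0.03]
    - [0,0,0.03]
    - [0,0,0.02]
    - [0,0,0.015]
    - [0,0,0.013]
    - [0,0,0]
  turn:
    - [0,0,-0.001]
    - [0,0,0]
    - [0,0,0]
    - [0,0,0]
    - [0,0,0]
    - [0,0,0]
    - [0,0,0]
    - [0,0,0]
    - [0,0,0]
    - [0,0,0]

```text
clock: 12.42
tool_pos: [0.5121, -0.315, 0.0137]
eef_rot: [-0.048, 0.999, -0.0, 0.0]
contact_force: [0.3, -0.4, -0.6]
opening: 0.999
finger_force: 0.0
```

```bash
python3 -c "
from h import *
optics.snapshot('top')
to([.5122,-.3157,.013],5.4)"
```

```text
shift mm [ 0.4 -0.5  1.3] turn [-0.0009  0.0011  0.0011] pos [ 0.5125 -0.3152  0.0143] t 12.47 open 1.004 F [ 0.3 -0.2  0.2] ff 0.0
```

servo_tool:
  translation:
    - [0,-0.0005,0.001]
    - [0,0,0]
    - [0,0,0]
    - [0,0,0]
    - [0,0,0]
    - [0,0,0]
    - [0,0,0]
    - [0,0,0]
  turn:
    - [0,0,0]
    - [0,0,0]
    - [0,0,0]
    - [0,0,0]
    - [0,0,0]
    - [0,0,0]
    - [0,0,0]
    - [0,0,0]
  grip: 0
  grip_force: 15

```text
clock: 13.48
tool_pos: [0.5125, -0.3157, 0.0134]
eef_rot: [-0.048, 0.999, -0.0, 0.001]
contact_force: [-0.2, 0.0, 4.0]
opening: 0.59
finger_force: 15.0
```

servo_tool:
  translation:
    - [0,0,-0.01]
    - [0,0,-0.03]
    - [0,0,-0.04]
    - [0,0,-0.04]
    - [0,0,-0.04]
    - [0,0,-0.04]
    - [0,0,-0.03]
    - [0,0,0]
  turn:
    - [0,0,0]
    - [0,0,0]
    - [0,0,0]
    - [0,0,0]
    - [0,0,0]
    - [0,0,0]
    - [0,0,0]
    - [0,0,0]

```text
clock: 14.48
tool_pos: [0.5133, -0.316, 0.2457]
eef_rot: [-0.048, 0.999, -0.002, 0.003]
contact_force: [-0.4, -0.5, -2.0]
opening: 0.586
finger_force: 15.0
```

```bash
python3 -c "
from h import *
to([.6045,-.0761,.24],8.6)"
```

```text
shift mm [-113.5  230.2    5.5] turn [-0.0037  0.0051 -0.055 ] pos [ 0.5133 -0.316   0.2457] t 14.47 open 0.586 F [-0.4 -0.5 -2. ] ff 15.0
```

servo_tool:
  translation:
    - [-0.014,0.0288,0]
    - [-0.014,0.0288,0]
    - [-0.014,0.0288,0]
    - [-0.014,0.0288,0]
    - [-0.014,0.0288,0]
    - [-0.014,0.0288,0]
    - [-0.014,0.0288,0]
    - [-0.014,0.0288,0]
    - [0,0,0]
    - [0,0,0]
  turn:
    - [0,0,0]
    - [0,0,0]
    - [0,0,0]
    - [0,0,0]
    - [0,0,0]
    - [0,0,0]
    - [0,0,0]
    - [0,0,0]
    - [0,0,-0.055]
    - [0,0,0]

```text
clock: 15.72
tool_pos: [0.6007, -0.0753, 0.2416]
eef_rot: [-0.075, 0.997, -0.0, -0.001]
contact_force: [-0.6, 0.5, -0.5]
opening: 0.588
finger_force: 15.0
```

```bash
python3 -c "
from h import *
optics.snapshot('top')
to([.6045,-.0761,.0935],8.6)"
```

```text
shift mm [ -3.9  -0.6 148.4] turn [-0.0008 -0.0017 -0.0011] pos [ 0.6008 -0.0759  0.2419] t 15.78 open 0.586 F [-0.5  0.6 -1. ] ff 15.0
```

servo_tool:
  translation:
    - [-0.003,-0.0005,0.02]
    - [0,0,0.03]
    - [0,0,0.03]
    - [0,0,0.025]
    - [0,0,0.02]
    - [0,0,0.01]
    - [0,0,0.005]
    - [0,0,0]
    - [0,0,0]
  turn:
    - [0,-0.001,-0.001]
    - [0,0,0]
    - [0,0,0]
    - [0,0,0]
    - [0,0,0]
    - [0,0,0]
    - [0,0,0]
    - [0,0,0]
    - [0,0,0]

```text
clock: 16.9
tool_pos: [0.6056, -0.0757, 0.1039]
eef_rot: [-0.075, 0.997, -0.0, 0.002]
contact_force: [0.0, -0.8, -2.3]
opening: 0.585
finger_force: 15.0
```

```bash
python3 -c "
from h import *
optics.snapshot('top')
to([.6045,-.0761,.0935],8.6)"
```

```text
shift mm [ 1.2 -0.3 10.4] turn [-0.0012  0.0034  0.001 ] pos [ 0.6056 -0.0756  0.1039] t 16.95 open 0.585 F [-0.4 -0.3 -1.2] ff 15.0
```

servo_tool:
  translation:
    - [0.001,-0.0003,0.005]
    - [0,0,0.002]
    - [0,0,0.0015]
    - [0,0,0]
    - [0,0,0.001]
    - [0,0,0]
  turn:
    - [0,0.002,0.001]
    - [0,0,0]
    - [0,0,0]
    - [0,0,0]
    - [0,0,0]
    - [0,0,0]

```text
clock: 17.7
tool_pos: [0.6041, -0.0761, 0.0937]
eef_rot: [-0.075, 0.997, -0.0, 0.0]
contact_force: [0.3, -0.6, -1.5]
opening: 0.586
finger_force: 15.0
```

```bash
python3 -c "
from h import *
to([.6045,-.0761,.0935],8.6)"
```

```text
shift mm [-0.3 -0.1  0.2] turn [-0.0009  0.      0.0002] pos [ 0.6041 -0.0761  0.0937] t 17.7 open 0.586 F [ 0.3 -0.6 -1.5] ff 15.0
```

servo_tool:
  translation:
    - [0,0,0.001]
    - [0,0,0]
  turn:
    - [0,0,0]
    - [0,0,0]

```text
clock: 17.95
tool_pos: [0.6043, -0.0761, 0.0935]
eef_rot: [-0.075, 0.997, -0.001, 0.0]
contact_force: [-2.2, 0.5, 5.0]
opening: 0.588
finger_force: 15.0
```

Contact. Next I release and retreat upward.

servo_tool:
  translation:
    - [0,0,0]
    - [0,0,0]
    - [0,0,0]
    - [0,0,0]
    - [0,0,-0.01]
    - [0,0,-0.03]
    - [0,0,-0.04]
    - [0,0,-0.04]
    - [0,0,-0.03]
    - [0,0,0]
  turn:
    - [0,0,0]
    - [0,0,0]
    - [0,0,0]
    - [0,0,0]
    - [0,0,0]
    - [0,0,0]
    - [0,0,0]
    - [0,0,0]
    - [0,0,0]
    - [0,0,0]
  grip: 1

```text
clock: 19.2
tool_pos: [0.6058, -0.0757, 0.2458]
eef_rot: [-0.075, 0.997, -0.001, 0.003]
contact_force: [-0.3, 0.6, -1.3]
opening: 1.005
finger_force: 0.0
```

```bash
python3 -c "
from h import *
to([.552,.063,.24],8.6)"
```

```text
shift mm [ 32.5 145.2   5.3] turn [-0.002   0.006  -0.0001] pos [ 0.6058 -0.0757  0.2458] t 19.2 open 1.005 F [-0.3  0.6 -1.3] ff 0.0
```

servo_tool:
  translation:
    - [0.006,0.029,0]
    - [0.006,0.029,0]
    - [0.006,0.029,0]
    - [0.006,0.029,0]
    - [0.008,0.029,0]
    - [0,0,0]
    - [0,0,0]
  turn:
    - [0,0.003,0]
    - [0,0,0]
    - [0,0,0]
    - [0,0,0]
    - [0,0,0]
    - [0,0,0]
    - [0,0,0]

```text
clock: 20.08
tool_pos: [0.5508, 0.0614, 0.2421]
eef_rot: [-0.075, 0.997, -0.001, -0.002]
contact_force: [-0.2, -0.2, 0.3]
opening: 0.997
finger_force: 0.0
```

```bash
python3 - <<'E'
from h import *
to([.552,.063,.24],8.6)
for n in("top","scene"):
    s=optics.snapshot(n); uv=proj(s,[.605,-.0757,.12])[0]; print(n,uv,[lid(s,uv,.12,half=26,thr=t).tolist() for t in (110,140,170)])
    cv2.imwrite("pics/%s3.png"%n,cv2.resize(s["img"][100:280,180:400,::-1],None,fx=3,fy=3))
    m=s["img"][150:235,235:290].max(2)
to([.552,.063,.091],8.6)
E
```

```text
shift mm [-1.4  1.4  2.1] turn [-0.0021 -0.004  -0.0007] pos [0.5508 0.0614 0.2421] t 20.07 open 0.997 F [-0.2 -0.2  0.3] ff 0.0
top [310.35411293 187.69654352] [[603.6, -75.0, 603.6, -74.9, 8.1, 86.1, 57.2], [603.5, -74.5, 603.7, -75.6, 8.5, 84.6, 54.9], [604.0, -76.2, 604.0, -76.1, 8.5, 81.4, 50.1]]
scene [314.0977838  204.94834549] [[604.4, -78.2, 604.2, -78.2, 9.1, 88.6, 55.4], [604.1, -78.2, 604.2, -78.3, 8.5, 84.7, 52.7], [603.9, -78.1, 603.8, -78.1, 8.5, 81.6, 50.2]]
shift mm [ -1.7   2.2 151.2] turn [-0.0019 -0.0035 -0.0022] pos [0.5511 0.061  0.2422] t 20.18 open 1.0 F [0.1 0.4 0.8] ff 0.0
```

View pics/scene3.png

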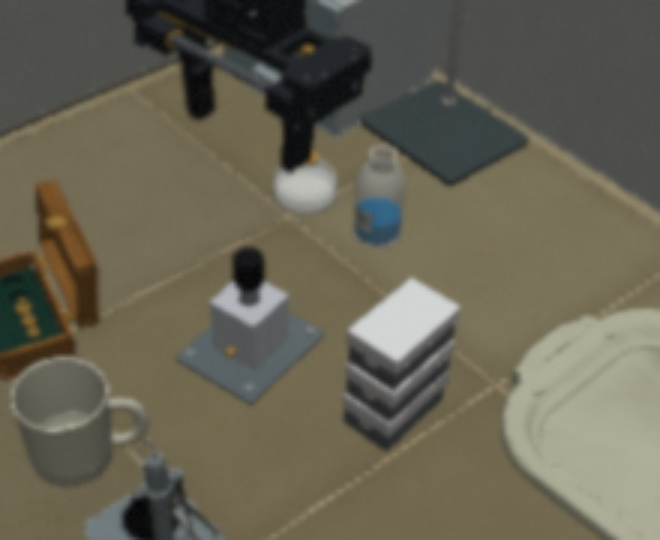

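View pics/top3.png

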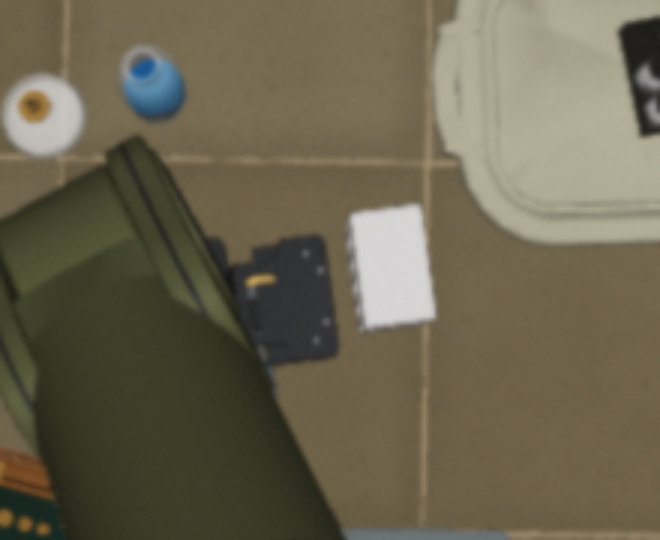

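The column is straight in both views (scene crop 403,360; top crop 393,268), and the knob below the gripper is undisturbed (scene crop 248,268). Next I descend to the knob.

servo_tool:
  translation:
    - [-0.001,0.0015,0.02]
    - [0,0,0.03]
    - [0,0,0.03]
    - [0,0,0.025]
    - [0,0,0.02]
    - [0,0,0.01]
    - [0,0,0.005]
    - [0,0,0]
    - [0,0,0]
  turn:
    - [-0.001,-0.002,0]
    - [0,0,0]
    - [0,0,0]
    - [0,0,0]
    - [0,0,0]
    - [0,0,0]
    - [0,0,0]
    - [0,0,0]
    - [0,0,0]

```text
clock: 21.3
tool_pos: [0.5519, 0.0643, 0.1033]
eef_rot: [-0.075, 0.997, 0.0, 0.0]
contact_force: [0.1, -0.3, -0.1]
opening: 1.001
finger_force: 0.0
```

```bash
python3 -c "
from h import *
optics.snapshot('top')
to([.552,.063,.089],8.6)"
```

```text
shift mm [ 0.  -1.3 14.3] turn [0.0001 0.0003 0.    ] pos [0.5518 0.0643 0.1033] t 21.35 open 0.997 F [ 0.8 -0.1  0.5] ff 0.0
```

servo_tool:
  translation:
    - [0,-0.001,0.007]
    - [0,0,0.005]
    - [0,0,0.002]
    - [0,0,0]
    - [0,0,0]
  turn:
    - [0,0,0]
    - [0,0,0]
    - [0,0,0]
    - [0,0,0]
    - [0,0,0]

```text
clock: 21.98
tool_pos: [0.5515, 0.0633, 0.0887]
eef_rot: [-0.075, 0.997, 0.0, -0.0]
contact_force: [-0.5, -0.2, 0.3]
opening: 1.002
finger_force: 0.0
```

servo_tool:
  translation:
    - [0,0,0]
    - [0,0,0]
    - [0,0,0]
    - [0,0,0]
    - [0,0,0]
    - [0,0,0]
    - [0,0,0]
    - [0,0,0]
    - [0,0,0]
    - [0,0,0]
  turn:
    - [0,0,0]
    - [0,0,0]
    - [0,0,0]
    - [0,0,0]
    - [0,0,0]
    - [0,0,0]
    - [0,0,0]
    - [0,0,0]
    - [0,0,0]
    - [0,0,0]
  grip: 0
  grip_force: 12

```text
clock: 23.22
tool_pos: [0.5515, 0.0633, 0.0886]
eef_rot: [-0.075, 0.997, 0.0, -0.0]
contact_force: [-0.7, -0.2, -1.1]
opening: 0.311
finger_force: 12.0
```

```bash
python3 -c "
from h import *
to([.552,.063,.089],8.6)
print(r.get_state()['moment'])"
```

```text
shift mm [-0.4 -0.4 -0.4] turn [ 0.0002 -0.001   0.0002] pos [0.5515 0.0633 0.0886] t 23.23 open 0.311 F [-0.7 -0.2 -1.1] ff 12.0
[0.11298188 0.05473955 0.04146645]
```

servo_tool:
  translation:
    - [0,0,-0.002]
    - [0,0,-0.004]
    - [0,0,-0.004]
    - [0,0,-0.004]
    - [0,0,-0.004]
    - [0,0,0]
  turn:
    - [0,0,0]
    - [0,0,0]
    - [0,0,0]
    - [0,0,0]
    - [0,0,0]
    - [0,0,0]

```text
clock: 23.98
tool_pos: [0.5518, 0.0632, 0.107]
eef_rot: [-0.075, 0.997, 0.0, -0.0]
contact_force: [-0.3, 0.3, -2.4]
opening: 0.314
finger_force: 12.0
```

```bash
python3 -c "
from h import *
to([.5515,.0633,.1226],8.6)"
```

```text
shift mm [  0.3   0.1 -15.6] turn [ 0.0001 -0.0003  0.    ] pos [0.5518 0.0632 0.107 ] t 23.98 open 0.314 F [-0.3  0.3 -2.4] ff 12.0
```

servo_tool:
  translation:
    - [0,0,-0.004]
    - [0,0,-0.004]
    - [0,0,-0.004]
    - [0,0,-0.0035]
    - [0,0,0]
    - [0,0,0]
    - [0,0,0]
    - [0,0,0]
    - [0,0,0]
  turn:
    - [0,0,0]
    - [0,0,0]
    - [0,0,0]
    - [0,0,0]
    - [0,0,0]
    - [0,0,0]
    - [0,0,0]
    - [0,0,0]
    - [0,0,0]

```text
clock: 25.1
tool_pos: [0.5515, 0.0633, 0.1221]
eef_rot: [-0.075, 0.997, -0.0, -0.001]
contact_force: [0.4, -0.3, -0.9]
opening: 0.308
finger_force: 12.0
```

```bash
python3 - <<'E'
from h import *
to([.5515,.0633,.1226],8.6)
s=optics.snapshot("scene");cv2.imwrite("pics/scene4.png",cv2.resize(s["img"][120:280,180:380,::-1],None,fx=4,fy=3.75))
uv=proj(s,[.605,-.0757,.12])[0]; print([lid(s,uv,.12,half=26,thr=t).tolist() for t in (140,170)])
print([((q-[180,120])*[4,3.75]).round().tolist() for q in proj(s,[[.5515,.063,.12],[.5515,.063,.066],[.5515,.063,.15]])])
E
```

```text
shift mm [ 0.   0.  -0.5] turn [ 0.0001 -0.0011  0.0002] pos [0.5515 0.0633 0.1221] t 25.1 open 0.308 F [ 0.4 -0.3 -0.9] ff 12.0
[[604.0, -78.1, 604.0, -78.3, 8.8, 85.0, 53.2], [604.1, -78.1, 604.0, -78.2, 8.5, 82.3, 50.3]]
[[328.0, 241.0], [329.0, 297.0], [327.0, 207.0]]
```

View pics/scene4.png

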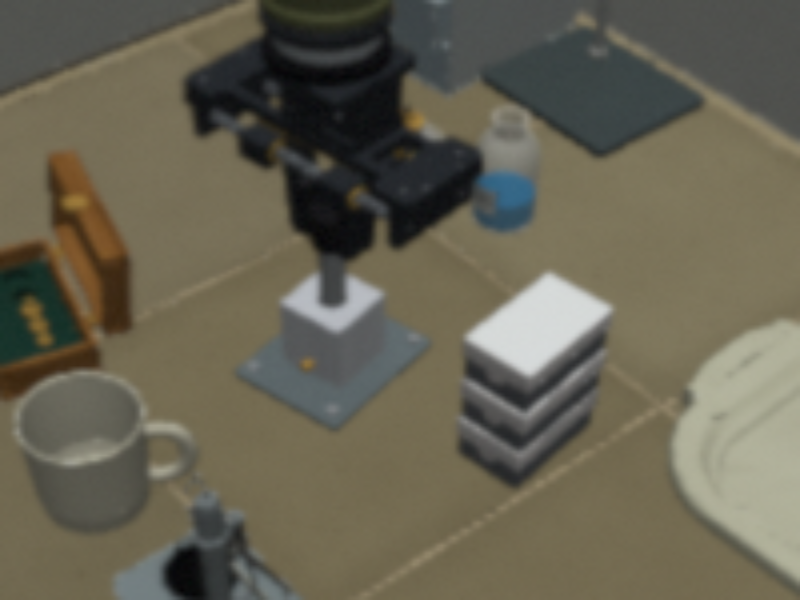

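The rod shows clear of the block from crop row 303 (bore) up to about 250 (knob), as expected for 54 mm exposed. The cylinder is flat and the column is intact, so I'm handing in.

```bash
python3 -c "
from plant import r
print(r.finish_job())"
```

```text
the job is handed in; nothing more can be done
None
```

I handed the job in at about 25 s. The three boxes stand in one straight column, about 1–2 mm off in the last camera check. The gripped piston was drawn up 33.5 mm, putting the knob underside at about 119.5 mm. The hand-in returned no verdict.

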